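# Mist the bottle rack and hold it up to drip

## Robot

A 6-joint arm with a two-finger parallel gripper is mounted at the origin on the work surface. World frame = base frame: x ahead of the robot, y to its left, z up, the work surface at z = 0. Lengths are in mm, angles in degrees, forces in N, time in s.
With the tool pointing down it reaches from about 350 to 850 mm from the base axis. Payload 8.1 kg.
Tool frame: the origin (TCP) lies at the very end of the fingers, on their centre line; the grasp point (between the pads) lies r.tcp_to_grasp behind it (r.tcp_to_grasp is the distance from the TCP to the grasp point, in mm); z points along the fingers, y is the line along which they close (so a half turn about z gives the same grasp; the last joint's range is limited). The gripper opens to 85 mm and grips with 20 to 120 N. Pads are 22 mm wide; open, the fingers measure 114 mm over their backs; the gripper's body (76 mm by 85 mm) begins 54 mm behind the grasp point. The pads swing forward as they close: fully open they stand 13 mm farther back than shut.
Start: joints at [-75.481, 7.471, 85.268, -0, 87.261, -4.893], TCP at [199.433, -565.89, 211.092] pointing down, gripper open.
Joint ranges: [-169.43, 169.43], [-51.17, 129.36], [1.28, 143.12], [-76.62, 256.62], [0, 156.53], [-152.29, 152.29]. Speed limits (degrees/s): [136.94, 136.94, 159.86, 180, 180, 180].

## Interface

Orientations are given as [roll, pitch, yaw] about the fixed x, y, z axes, in that order (R = Rz(yaw) Ry(pitch) Rx(roll)).
In Python, from bench import r gives the robot as it stands.
- The arm moves only by the shell command python3 -m handwheel 'ROWS' [OPENING] [FORCE]. ROWS is JSON, a list of rows, each a list of 4 numbers: the shift along the tool's x, y, z in m, then the turn about the tool's z in degrees. A call has 1 to 10 rows; each row shifts and turns the commanded pose from where the row before left it, along the tool's axes as they then stand; what a row does not reach is not made up. A row lasts 1/10 s, in which the tool goes at most 50 mm and 8.59 degrees, less where a joint would pass 70% of its speed; a pose out of reach is approached as far as the arm can. A call is refused whole if a number of a shift passes 0.05 or a number of a turn 8.59, either way. A call with a gripper value outside its range is refused whole. OPENING is the finger opening in m, from 0 to 0.0854, set as the call begins (- or left out, the last holds). The fingers move at their own pace and stop on an object; FORCE is the grip in N (left out, the last holds). Time passes only in rows, so rows that do not move let the fingers close. It gives the time, the measured TCP pose, the force, the opening and the grip force at its end, in the units of the state.
- r.sense(): the state, without advancing time (a new reading comes with each control period).
- r.snapshot(name): name is "scene" or "top" or "wrist"; returns the picture (384x512x3 uint8, red, green, blue); there is no depth.
- r.camera_params(name): a dict with "fx", "fy", "cx", "cy" (pixels), "D" ([k1, k2, p1, p2, k3] as OpenCV has them; the pictures are not rectified), "R" (3x3) and "t" (3): a world point X has camera coordinates R X + t; the wrist camera has in their place "mount" (4x4, takes a point from camera to tool coordinates, whose origin is the TCP and whose axes are the flange's). Camera axes: x right, y down, z forward; pixel columns grow to the right and rows downward; lengths in mm; the calibration is good to about 2 mm. A picture is of the moment at which its call begins: read the wrist's pose just before it. camera_params takes no time and is no camera call.
- r.hand_in(): hands the job in; it is judged then, once.
The state is a dict: "time": time; "joint_pos": joint angles; "qd": joint speeds; "joint_efforts": joint torques, N m; "tool_pos": TCP position; "tcp_rot": TCP orientation; "ft_force": force on the tool from outside, world axes, zero at the start; "wrist_torque": the same for the moment, N m; "finger_gap": finger opening in mm; "grip_force": force on a finger pad.
Only numpy, scipy, OpenCV 4.12 (cv2) and the standard library are available. Lean on these libraries where they do the work, as an engineer would, in place of code of your own. Each camera call takes 0.05 s, during which the arm holds its last target. There are 200 camera calls.

## Task

Give the bottle rack a puff of cleaner: push the nozzle cap of the fixed spray can fully down and let it spring back up. Then take the rack by its handle bar, lift it straight up out of its drip tray with the bottles still in it, and finish holding it there, level and still over the tray, with its underside at least 10 cm above the bench; do not put it down or let go. Leave the beaker, the cup and the wash bottle where they stand.

Things in the scene. Friction and masses are not known exactly. Their poses are not given: they have to be found in the camera images.
- tray: shallow open white plastic drip tray fixed to the bench, 200 (x) x 190 (y) x 22 mm high, wall and floor 5 mm thick; the rack stands in it. Origin: centre of its underside, on the bench (z = 0)
- rack: grey plastic carrying rack, loose, about 0.3 to 0.5 kg with its bottles, footprint 108 (its x) x 128 (its y) mm, 116 mm high over all. Four square wells; two small bottles stand in opposite corner wells, reaching at most 73 mm above its underside. Origin: centre of its underside; z up when level. It starts standing on the tray floor, turned with respect to the tray
- rack_handle (a point): centre of the rack's handle bar, on the rack's middle, 108 mm above the rack's underside. The bar is straight, level and runs along the rack's y, between posts at its ends: 12 mm thick (rack x), 16 mm tall, 110 mm free between the posts. Grip it at the middle from above, fingers closing along the rack's x; nothing stands higher than 73 mm beside it. Axes as the rack's
- bottle_tall_center (a point): middle (half-way up) of the taller amber bottle standing loose in the rack: 27 mm diameter, 68 mm high, white screw cap, about 70 g
- bottle_short_center (a point): middle (half-way up) of the shorter amber bottle standing loose in the rack: 27 mm diameter, 54 mm high, white screw cap, about 45 g
- can: aluminium spray can, 60 mm diameter, fixed on a square 100 mm foot plate on the bench beside the tray; 190 mm high with its cap. Origin: centre of its underside; its nozzle points along its -y, towards the tray
- cap_top (a point): centre of the flat top of the white nozzle cap on the can: cap 26 mm diameter, 18 mm tall, top 190 mm above the bench when up. It is pressed straight down
- cap (a joint): travel of the sprung nozzle cap: 0 m up, 0.006 m fully down. Its spring pushes back with about 2.6 N at the top and 7 N fully down and returns it when released; 4.5 mm counts as pressed
- beaker_center (a point): middle of a clear beaker, 68 mm diameter, 90 mm high, standing loose on the bench; leave alone
- cup_center (a point): middle of a white paper cup, 72 mm diameter, 85 mm high, standing loose on the bench; leave alone
- wash_bottle_center (a point): white wash bottle with a green cap and bent spout, 68 mm diameter, 200 mm high, standing loose on the bench; this point lies on its axis 70 mm above the bench; leave alone

How it is judged:
By the outcome, as a careful person would: the job done as asked, in the order asked, and still so for the second after the job is handed in, while the arm keeps its last pose, push and grip.
It also fails if it takes over 50 s, if anything falls off the work surface, if the arm or the gripper's body presses on something with over 40 N, if the wrist force passes 120 N, or if a joint passes its speed limit or range.

## Working session

There is one attempt and no reset: what is moved stays moved. The work goes in short steps, Python scripts to look and compute and a shell command to move; the robot and the scene stay as the last step left them, time stands still between calls to the robot, and variables do not carry over. Pictures are saved under pics/ and viewed, at most 10 in all, crops included, and the job is handed in when it is done.

```bash
mkdir -p pics; ls
python3 - <<'E'
from bench import r
import cv2,numpy as np
for n in("scene","top"):
    cv2.imwrite(f"pics/{n}0.png",cv2.cvtColor(r.snapshot(n),cv2.COLOR_RGB2BGR))
    p=r.camera_params(n);print(n,p)
print(r.camera_params("wrist"));s=r.sense();print(s,r.tcp_to_grasp)
E
```

```text
pics
scene {'fx': 462.6740556387631, 'fy': 462.6740556387631, 'cx': 266.5303457130037, 'cy': 181.05198841489528, 'D': array([-0.02192705,  0.        ,  0.        ,  0.        ,  0.        ]), 'R': array([[ 0.00651755,  0.99996127, -0.00591387],
       [ 0.54927525, -0.00852187, -0.83559804],
       [-0.83561607,  0.00219771, -0.54930952]]), 't': array([ 1.24510909e+00, -2.50319548e+02,  1.96474791e+03])}
top {'fx': 389.1591355058562, 'fy': 389.1591355058562, 'cx': 254.97036818352862, 'cy': 186.21046059919922, 'D': array([-0.11943541,  0.        ,  0.        ,  0.        ,  0.        ]), 'R': array([[ 0.01664178, -0.99972374, -0.01659785],
       [-0.98677214, -0.0137444 , -0.16152964],
       [ 0.16125689,  0.01906644, -0.98672827]]), 't': array([ -10.55690486,  660.84943923, 1089.60472304])}
{'fx': 304.6929489990269, 'fy': 304.6929489990269, 'cx': 255.46015857399874, 'cy': 194.33873799573476, 'D': array([-0.00814988,  0.        ,  0.        ,  0.        ,  0.        ]), 'mount': array([[-2.05017956e-04, -9.45073866e-01, -3.26856765e-01,
         8.54855970e+01],
       [ 9.99999568e
[... 248 characters left out ...]
1, 'joint_pos': array([-7.54799160e+01,  7.51157649e+00,  8.53222542e+01,  2.04648853e-03,
        8.72631109e+01, -4.89488819e+00]), 'qd': array([ 0.08770052, -0.06286501, -0.15029643,  0.00023538, -0.04576065,
        0.00090139]), 'joint_efforts': array([ 3.17229578e-04, -5.70950675e+01, -5.01942122e+01, -2.49708928e-04,
        8.19239620e-03,  6.44803958e-05]), 'tool_pos': array([ 199.32699846, -565.3601075 ,  210.14861063]), 'tcp_rot': array([-1.79903586e+02, -1.03083684e-02,  1.94148640e+01]), 'ft_force': array([-0.37996608, -0.4442348 , -0.19087686]), 'wrist_torque': array([ 0.0109763 , -0.03569293,  0.01702161]), 'grip_force': 0.0, 'finger_gap': 85.49776036372253} 18.700000000000003
```

View pics/scene0.png

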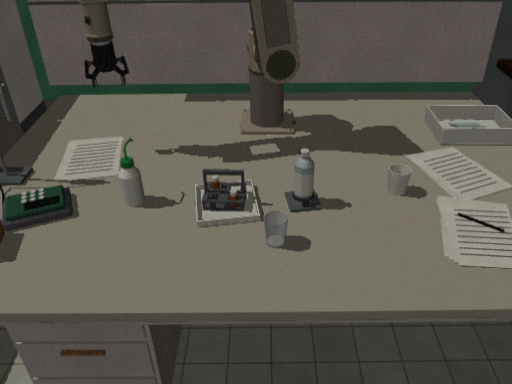

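View pics/top0.png

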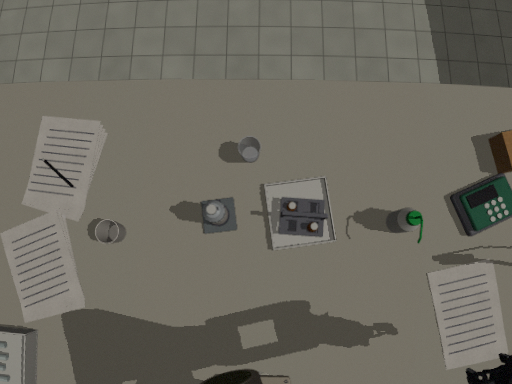

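The scene view shows the rack handle bar at about (204–244, 172) and the cap at (305,152). In the top view the cap is near (212,207) and the rack near (302,217). I'll zoom in on both.

```bash
cat > h.py <<'E'
from bench import r
import cv2,numpy as np
from scipy.spatial.transform import Rotation as Ro
def cam(n,s=None):
    p=r.camera_params(n)
    if n=="wrist":
        M=p["mount"];Rt=Ro.from_euler("xyz",s["tcp_rot"],degrees=True).as_matrix()
        Rc=Rt@M[:3,:3];o=Rt@M[:3,3]+s["tool_pos"]
    else: Rc=p["R"].T;o=-Rc@p["t"]
    K=np.array([[p["fx"],0,p["cx"]],[0,p["fy"],p["cy"]],[0,0,1]])
    return K,np.array(p["D"]),Rc,o
def ray(c,uv):
    K,D,Rc,o=c
    q=cv2.undistortPoints(np.array([[uv]],float),K,D)[0,0]
    return o,Rc@np.array([q[0],q[1],1])
def plane(c,uv,z):
    o,d=ray(c,uv);return o+d*(z-o[2])/d[2]
def two(c1,a,c2,b):
    o1,d1=ray(c1,a);o2,d2=ray(c2,b)
    t=np.linalg.lstsq(np.c_[d1,-d2],o2-o1,rcond=None)[0]
    p,q=o1+d1*t[0],o2+d2*t[1];return (p+q)/2,np.linalg.norm(p-q)
def proj(c,X):
    K,D,Rc,o=c
    return cv2.projectPoints((Rc.T@(np.array(X,float)-o)).reshape(1,1,3),np.zeros(3),np.zeros(3),K,D)[0].ravel()
E
python3 - <<'E'
import cv2,numpy as np
a=cv2.imread("pics/scene0.png")[135:235,185:335];b=cv2.imread("pics/top0.png")[165:265,190:340]
cv2.imwrite("pics/z.png",np.vstack([cv2.resize(i,None,fx=3,fy=3,interpolation=cv2.INTER_CUBIC) if 0 else cv2.resize(i,(450,300),interpolation=cv2.INTER_CUBIC) for i in(a,b)]))
E
```

```text
(no output)
```

View pics/z.png

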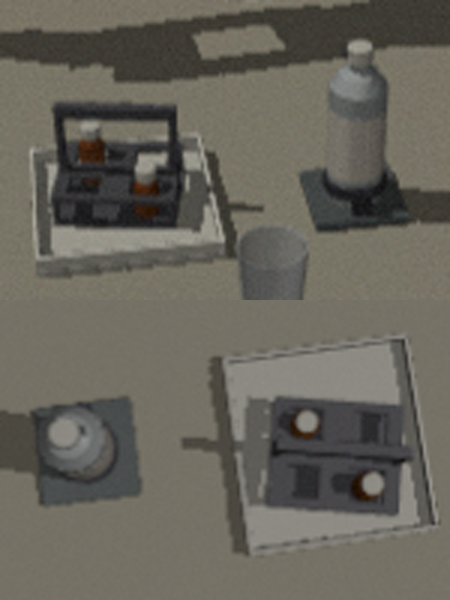

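The zoom shows: cap top at scene (305,150.4) and top (211.3,209.3). Bar ends are at scene (203.3,171.5) to (244,172) and top about (281,211.5) to (326.5,215.7).

Run:
```python
from h import *
np.set_printoptions(precision=1,suppress=True)
S,T=cam("scene"),cam("top")
def z1(x,y):return(185+(x+.5)/3-.5,135+(y+.5)/3-.5)
def z2(x,y):return(190+(x+.5)/3-.5,165+(y-300+.5)/3-.5)
print("cap",two(S,z1(360,46),T,z2(64,433)),plane(S,z1(360,46),190),plane(T,z2(64,433),190))
for n,u,v in(("L",z2(272,440),z1(177,112)),("R",z2(411,452),z1(56,112)),("mid",z2(341.5,446),z1(116.5,112))):
    print(n,plane(T,u,118),plane(S,v,113),two(S,v,T,u))
print("tray", [plane(T,z2(*p),22)[:2] for p in((225,360),(405,337),(438,523),(249,552))])
print("rack rim", [plane(T,z2(*p),50)[:2] for p in((275,397),(403,404),(398,514),(266,503))])
print("bot",[plane(T,z2(*p),h)[:2] for p,h in(((306,422),70),((370,484),70))])
print("wash",plane(T,(408,217),120),"beaker",plane(T,(249,148),70),r.sense()["time"])
```

```text
cap (array([577.8, 109.3, 189.8]), np.float64(0.8418065767707035)) [578.1 109.7 190. ] [577.8 108.8 190. ]
L [581.6 -72.4 118. ] [575.8 -74.6 113. ] (array([581.8, -73.3, 116.7]), np.float64(1.8084617472844262))
R [ 572.3 -199.6  118. ] [ 573.9 -198.7  113. ] (array([ 572.7, -199.7,  112.4]), np.float64(1.5902104036751314))
mid [ 577.  -135.9  118. ] [ 574.9 -136.6  113. ] (array([ 577.3, -136.3,  114.5]), np.float64(0.0611896411478189))
tray [array([671.2, -29.1]), array([ 697.4, -210.9]), array([ 510.8, -241.8]), array([480.1, -55.2])]
rack rim [array([630.5, -78.2]), array([ 625.3, -203.6]), array([ 518.2, -197.8]), array([527.2, -70.3])]
bot [array([ 604.1, -107.1]), array([ 545.6, -168.2])]
wash [ 569.7 -426.5  120. ] beaker [772.1  18.7  70. ] 0.1
```

```bash
python3 -m handwheel '[[0,0,-0.008,-6.66],[0,0,-0.008,-6.66],[0,0,-0.008,-6.66],[0,0,-0.008,-6.66],[0,0,-0.008,-6.66],[0,0,-0.008,-6.66],[0,0,-0.008,-6.66],[0,0,-0.008,-6.66],[0,0,0,-6.66],[0,0,0,-6.66]]' 0
cat >> h.py <<'E'
def to(x,y,z,s):
    Rt=Ro.from_euler("xyz",s["tcp_rot"],degrees=True).as_matrix();return Rt.T@(np.array([x,y,z])-s["tool_pos"])
E
python3 -c "
from h import *
s=r.sense();print(s['tcp_rot'],to(578,109.3,260,s),to(480,-137,260,s))"
```

```text
time: 1.1
tool_pos: [199.4, -565.8, 275.0]
tcp_rot: [-180.0, -0.0, 86.3]
ft_force: [-0.4, 0.0, -0.7]
finger_gap: -0.3
grip_force: 0.0
[-1.79995542e+02 -1.59790852e-02  8.62842749e+01] [698.24027778 334.03474291  15.12718835] [446.10703582 252.20251084  15.06323926]
```

```bash
python3 -m handwheel '[[0.04,0.036,-0.002,0],[0.04,0.036,-0.002,0],[0.041,0.036,-0.002,0],[0.041,0.036,-0.002,0],[0.041,0.036,-0.002,0],[0.041,0.036,-0.002,0],[0.041,0.036,-0.002,0],[0.041,0.036,-0.002,0],[0.041,0.036,-0.002,0],[0.041,0.028,0,0]]' ; python3 -m handwheel '[[0,0,0,0],[0,0,0,0],[0,0,0,0]]'
python3 - <<'E'
from h import *
s=r.sense();im=r.snapshot("wrist");print(s['tcp_rot'],s["tool_pos"],to(578,0,280,s))
np.savez("w1",p=s["tool_pos"],q=s["tcp_rot"])
cv2.imwrite("pics/w1.png",cv2.cvtColor(im,cv2.COLOR_RGB2BGR))
E
```

```text
time: 2.1
tool_pos: [551.8, -209.7, 291.3]
tcp_rot: [-180.0, 0.0, 86.0]
ft_force: [0.2, -1.3, -0.4]
finger_gap: 0.3
grip_force: 0.0
time: 2.4
tool_pos: [550.0, -211.9, 291.2]
tcp_rot: [-179.9, 0.0, 86.0]
ft_force: [-0.3, 0.0, -0.6]
finger_gap: 0.4
grip_force: 0.0
[-1.79947308e+02  9.31513806e-03  8.59885914e+01] [ 550.00859528 -211.90993968  291.22515236] [213.35075397  13.10893343  11.17841515]
```

View pics/w1.png

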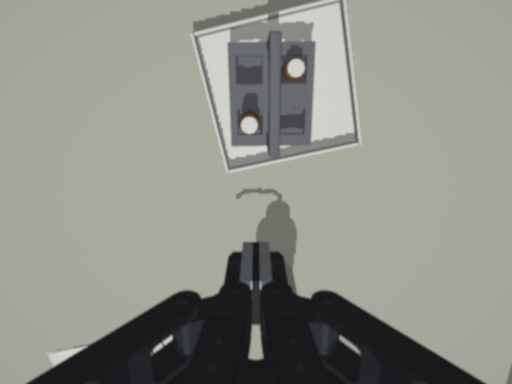

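The wrist view shows the bar along column ~274 from row 32 to row 157, between tray corners (193,36), (344,1), (360,142) and (229,171). Now I'll move over the can.

```bash
python3 - <<'E'
from h import *
w=np.load("w1.npz");c=cam("wrist",dict(tool_pos=w["p"],tcp_rot=w["q"]))
a=plane(c,(274.5,32),121);b=plane(c,(273.8,157),121);print(a,b,(a+b)/2,np.degrees(np.arctan2(-(a-b)[0],(a-b)[1])),np.linalg.norm(a-b))
im=cv2.cvtColor(cv2.imread("pics/w1.png"),cv2.COLOR_BGR2GRAY)
for v in(60,90,105,140):print(v,im[v,262:286])
t=np.array([plane(c,p,22)[:2] for p in((193,36),(344,1),(360,142),(229,171))]);print(t,t.mean(0),proj(c,[577,-136,121]))
E
python3 -m handwheel '[[0.04,0.003,0,0],[0.04,0.003,0,0],[0.04,0.003,0,0],[0.04,0.003,0,0],[0.04,0.001,0,0],[0.013,0,0,0],[0,0,0,0],[0,0,0,0],[0,0,0,0]]'
python3 - <<'E'
from h import *
s=r.sense();im=r.snapshot("wrist");np.savez("w2",p=s["tool_pos"],q=s["tcp_rot"])
cv2.imwrite("pics/w2.png",cv2.cvtColor(im,cv2.COLOR_RGB2BGR))
print(proj(cam("wrist",s),[578,109,190]))
E
```

```text
[579.22756345 -76.53895042 121.        ] [ 572.24976233 -200.31142243  121.        ] [ 575.73866289 -138.42518642  121.        ] -3.2266932970081004 123.9690063511474
60 [ 98 104 107 107 106  99  83  79  94 106 108 107 107 107 107 107 106 101
  96  94  81  73  71  72]
90 [107 107 107 108 107 103  92  87  97 107 109 108 108 108 108 108 104  95
  91 101 107 108 106 107]
105 [108 109 108 108 108 104  93  88  98 107 109 108 109 108 108 107 103  93
  91 100 107 107 107 107]
140 [108 109 108 103  87  65  63  84 101 108 109 109 109 109 108 107 101  97
 103 107 108 108 108 108]
[[ 482.14910961  -58.55569828]
 [ 672.92795196  -32.99531514]
 [ 699.5412157  -208.94760715]
 [ 510.45907679 -238.13532793]] [ 591.26933852 -134.65848712] [275.22967549  95.8776221 ]
time: 3.35
tool_pos: [578.3, -1.7, 291.7]
tcp_rot: [180.0, 0.0, 85.9]
ft_force: [-0.2, -0.3, 0.5]
finger_gap: -0.1
grip_force: 0.0
[243.53697197  54.2480633 ]
```

View pics/w2.png

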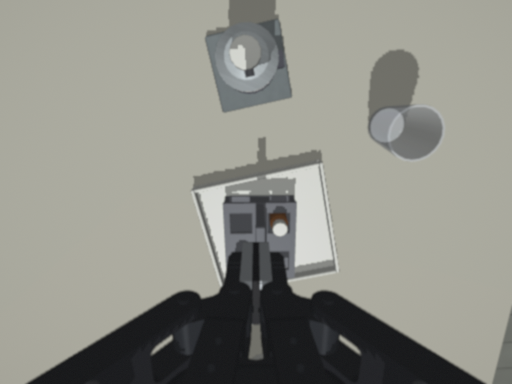

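The cap shows at about (245,53), within 2 px of the prediction, which confirms the estimate of (577.5, 109.5, 190). Next I go above it.

```bash
python3 -m handwheel '[[0.028,-0.0022,0,0],[0.028,-0.0022,0,0],[0.028,-0.0022,0,0],[0.027,-0.0022,0,0],[0,0,0.03,0],[0,0,0.03,0],[0,0,0.02,0],[0,0,0,0],[0,0,0,0],[0,0,0,0]]' 0; python3 -c "
from h import *
s=r.sense();print(s['tool_pos'],s['ft_force'],to(577.5,109.5,190,s))"
```

```text
time: 4.4
tool_pos: [578.4, 111.1, 213.7]
tcp_rot: [179.8, -0.0, 86.0]
ft_force: [-0.5, 0.2, 0.3]
finger_gap: -0.1
grip_force: 0.0
[578.39440531 111.07562622 213.67547168] [-0.48565097  0.17305947  0.34602111] [-1.64518498 -0.84632862 23.67250752]
```

```bash
python3 -m handwheel '[[-0.001,-0.001,0.012,0],[0,0,0.008,0],[0,0,0.002,0],[0,0,0.002,0],[0,0,0.002,0],[0,0,0.0015,0],[0,0,0,0],[0,0,0,0]]'
```

```text
time: 5.2
tool_pos: [576.3, 110.7, 184.3]
tcp_rot: [180.0, -0.0, 86.0]
ft_force: [-0.9, -0.2, 1.2]
finger_gap: 0.0
grip_force: 0.0
```

```bash
python3 -m handwheel '[[0,0,0,0],[0,0,0,0]]'
python3 - <<'E'
from h import *
s=r.sense();print(s['tool_pos'],s['ft_force'],s['joint_efforts'])
im=[]
for n,(u,v) in(("scene",(305,152)),("top",(212,205))):
    a=cv2.cvtColor(r.snapshot(n),cv2.COLOR_RGB2BGR)[v-40:v+40,u-50:u+50];im.append(cv2.resize(a,(500,400),interpolation=cv2.INTER_CUBIC)[:300] if 0 else cv2.resize(a,(375,300),interpolation=cv2.INTER_CUBIC))
cv2.imwrite("pics/p.png",np.vstack(im))
E
```

```text
time: 5.4
tool_pos: [576.3, 110.7, 184.3]
tcp_rot: [180.0, -0.0, 86.0]
ft_force: [0.7, -0.1, 1.0]
finger_gap: -0.1
grip_force: 0.0
[576.34110898 110.65495018 184.33160311] [ 0.69210047 -0.10021672  0.9742114 ] [ 4.95849294e-03 -5.52822018e+01 -4.96056926e+01  2.37242211e-04
  1.68424399e-04 -8.57956991e-06]
```

View pics/p.png

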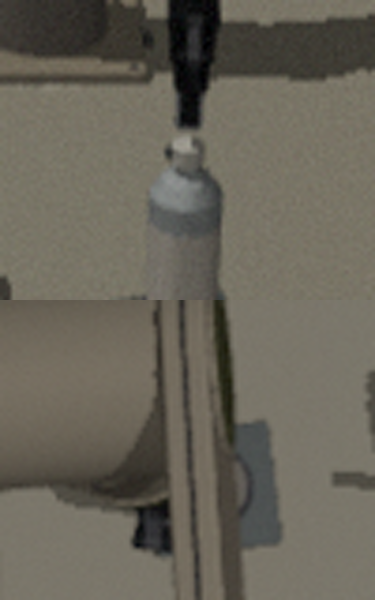

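The fingertip appears at scene (305,146), about 4 px above the cap top at (305,150.4), so there is no contact yet. I'll check this against the projection.

Run:
```python
from h import *
S=cam("scene");s=r.sense();print(proj(S,s["tool_pos"]),proj(S,[577.5,109.5,190]))
for d in(0,8,13,16):print(d,proj(S,s["tool_pos"]+[0,0,d]))
a=cv2.cvtColor(r.snapshot("scene"),cv2.COLOR_RGB2GRAY);print(a[138:160,298:314])
```

```text
[304.86950303 151.37526865] [304.5880655  149.89925464]
0 [304.86950303 151.37526865]
8 [304.97529816 149.03692502]
13 [305.04173967 147.56792731]
16 [305.08172321 146.68373062]
[[118 117 120 103  71  24   7  14   4  19  55  94 117 118 111 111]
 [116 114 120 103  61  31   7   7  13  18  58  93 115 115 120 114]
 [117 119 115 104  70  23  11   1  11  15  69 101 112 118 112 114]
 [119 115 118 106  72  29  14  10  12  19  66 106 114 114 116 117]
 [118 115 114  98  67  19  17  14  11  16  66 102 114 121 118 119]
 [114 118 114  91  68  18  11  17   0  22  68 105 113 118 115 111]
 [116 114 114  87  65  26  13   2  12  23  64 111 118 116 114 118]
 [116 116 114 105  69  45  31  35  36  41  75 114 114 116 114 116]
 [116 117 114 114  92  85  84  83  78  77  96 118 117 119 115 115]
 [117 114 115 115 116 108 113 115 105 109 114 119 116 117 115 118]
 [115 117 115 124 132 131 134 135 104 106 112 116 118 116 119 117]
 [119 117 110 140 145 148 149 146  86  82  93 108 117 116 116 117]
 [117 105 105 152 154 151 153 147  87  76  73 100 116 119 116 117]
 [105  80  85 139 150 150 155 147 112 101  77  90 115 116 115 116]
 [106  58  54 101 121 135 131 132 124 103  84  90 117 115 116 118]
 [112  61  53  98  96 105 103  99  98  85  76  94 117 120 115 119]
 [113  92  82 108 112 109 100  94  88  87  77  96 117 115 119 120]
 [119 116  98 109 113 104  99  97  91  87  79 101 115 116 115 117]
 [118 117 113 114  97  95  94  92  85  77  71  99 104 113 121 120]
 [123 125 125 103  77  86  86  85  80  73  64  67  88 113 118 118]
 [127 137 135 126  98  81  84  77  74  68  67  61  75 103 116 118]
 [137 137 138 143 134 116 104  80  79  72  75  63  67  76  99 117]]
```

Run:
```python
from h import *
S=cam("scene");s=r.sense();
print("start tip pred",proj(S,[199.3,-565.4,210.1]))
a=cv2.imread("pics/scene0.png");print(cv2.cvtColor(a,cv2.COLOR_BGR2GRAY)[145:158,298:314])
w=cv2.cvtColor(r.snapshot("wrist"),cv2.COLOR_RGB2BGR)
print("tcp in wrist",proj(cam("wrist",s),s["tool_pos"]),"cap",proj(cam("wrist",s),[577.5,109.5,190]))
z=cv2.resize(w[180:300,180:330],(600,480),interpolation=cv2.INTER_CUBIC)
cv2.imwrite("pics/w3.png",z)
```

```text
start tip pred [111.82661704  95.59529884]
[[ 61  59  64  58  61  62  59  60  58  61  60  59  58  61  58  60]
 [ 55  60  61  56  58  56  60  57  62  50  56  63  60  55  58  62]
 [ 62  55  58  60  63  60  70  70  64  60  57  61  56  62  58  62]
 [ 63  58  66  77  93 108 116 115 109  95  69  63  60  55  58  57]
 [ 54  58  60 112 139 149 148 149 148 136 118  63  60  58  55  59]
 [ 57  53  70 150 151 153 148 147 148 148 140  71  58  61  59  63]
 [ 57  52  70 139 145 155 150 151 148 139 125  84  85  92  89  94]
 [ 58  50  55 103 120 139 132 129 126 110  87  87 115 112 112 116]
 [ 57  47  49  96  99 108 102  94  91  92  77  90 116 117 116 116]
 [ 88  84  75 109 108 105 101  95  91  82  76  90 119 113 115 115]
 [117 113 105 116 109 107 100  96  92  87  77 105 115 120 115 115]
 [117 114 112 113  94 101  96  92  90  78  74  94 103 116 120 112]
 [119 121 127 108  79  85  83  87  78  71  55  69  85 108 119 116]]
tcp in wrist [253.50410501 239.57903226] cap [255.74923916 245.92077608]
```

View pics/w3.png

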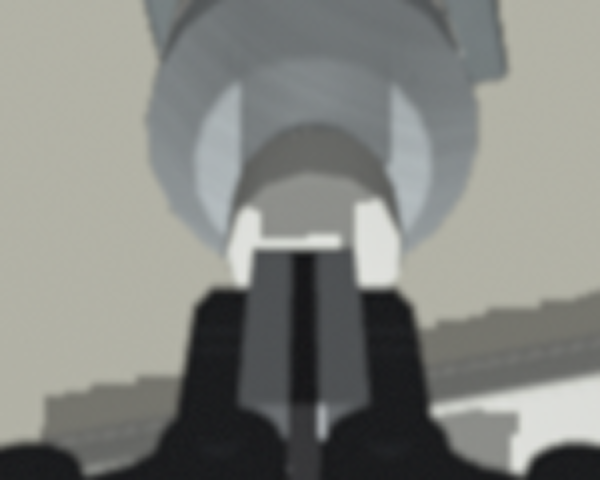

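The wrist view shows the tip well centred over the cap, with the cap top roughly 10 mm beyond it, and the scene view agrees. So the reported z reads about 15 mm low. I'll keep descending in small steps and watch the force.

```bash
python3 -m handwheel '[[-0.002,0.001,0.002,0],[0,0,0.002,0],[0,0,0.002,0],[0,0,0,0]]';python3 -m handwheel '[[0,0,0.002,0],[0,0,0.001,0],[0,0,0,0]]'
```

```text
time: 6.0
tool_pos: [576.8, 108.5, 177.5]
tcp_rot: [-179.9, 0.0, 86.0]
ft_force: [1.0, 0.4, -0.1]
finger_gap: 0.2
grip_force: 0.0
time: 6.3
tool_pos: [576.9, 108.6, 174.9]
tcp_rot: [-180.0, 0.0, 86.0]
ft_force: [0.9, 0.3, -0.8]
finger_gap: -0.0
grip_force: 0.0
```

```bash
python3 -m handwheel '[[0,0,0.001,0],[0,0,0.001,0],[0,0,0,0]]';python3 -m handwheel '[[0,0,0.001,0],[0,0,0.001,0],[0,0,0,0]]';python3 - <<'E'
from h import *
print(r.sense()["ft_force"])
a=cv2.cvtColor(r.snapshot("scene"),cv2.COLOR_RGB2GRAY);print(a[142:156,300:311])
E
```

```text
time: 6.6
tool_pos: [577.0, 108.6, 172.9]
tcp_rot: [-180.0, 0.0, 86.0]
ft_force: [0.2, 0.2, -0.6]
finger_gap: -0.2
grip_force: 0.0
time: 6.9
tool_pos: [577.0, 108.6, 170.9]
tcp_rot: [-180.0, 0.0, 86.0]
ft_force: [0.5, 0.2, -0.6]
finger_gap: -0.1
grip_force: 0.0
[ 0.51192036  0.21066511 -0.59595979]
[[115  71  34  13   6   7  14  53  85 114 118]
 [118  69  27  15  11  13  15  54  89 117 118]
 [106  67  27  12  12  10  19  55  95 118 118]
 [ 94  63  31  12   9   8  12  55  97 114 118]
 [104  71  27  10  12   8   8  68  99 118 114]
 [105  67  29  10  13  10  16  68 102 117 114]
 [102  69  30  11  10   9  17  68  99 116 117]
 [102  71  38  32  32  36  33  63  88 111 115]
 [104 119  76  67  64  61  67  72  77  96 113]
 [ 89 133 114 116  89  78  84  82  77  90 116]
 [ 56 105 118 132  99  89  93  89  81  95 117]
 [ 53  99  96 111 103  95  93  86  77  92 118]
 [ 79 112 110 110  97  96  91  88  76  97 117]
 [ 99 112 108 103 101  88  93  86  80 101 119]]
```

```bash
python3 -m handwheel '[[0,0,0.001,0],[0,0,0.001,0],[0,0,0,0]]';python3 -m handwheel '[[0,0,0.001,0],[0,0,0.001,0],[0,0,0,0]]';python3 -m handwheel '[[0,0,0.001,0],[0,0,0.001,0],[0,0,0,0]]'
```

```text
time: 7.25
tool_pos: [577.2, 108.6, 169.4]
tcp_rot: [180.0, -0.0, 86.0]
ft_force: [-0.6, 0.2, 3.0]
finger_gap: -0.0
grip_force: 1.4
time: 7.55
tool_pos: [577.2, 108.6, 167.3]
tcp_rot: [180.0, -0.0, 86.0]
ft_force: [-0.9, -0.3, 4.5]
finger_gap: 0.1
grip_force: 2.2
time: 7.85
tool_pos: [577.2, 108.6, 165.3]
tcp_rot: [180.0, -0.0, 86.0]
ft_force: [-1.5, -0.2, 5.7]
finger_gap: -0.0
grip_force: 3.0
```

Contact came at a reported z of about 170, so the bias is about +20 mm (true z = reported + 20). Now I press to the end stop.

```bash
python3 -m handwheel '[[0,0,0.0007,0],[0,0,0.0007,0],[0,0,0.0003,0],[0,0,0,0],[0,0,0,0]]'
```

```text
time: 8.35
tool_pos: [577.3, 108.6, 164.0]
tcp_rot: [180.0, -0.0, 86.0]
ft_force: [-3.4, 0.2, 6.5]
finger_gap: 0.3
grip_force: 3.5
```

```bash
python3 -m handwheel '[[0,0,0.0007,0],[0,0,0.0005,0],[0,0,0,0],[0,0,0,0]]'
```

```text
time: 8.75
tool_pos: [577.3, 108.6, 163.8]
tcp_rot: [179.9, -0.0, 86.0]
ft_force: [-4.8, -1.4, 13.6]
finger_gap: 0.4
grip_force: 6.5
```

The force has jumped to 13.6 N, so the cap is on its end stop. I release it straight up and move toward the rack, stopping short to look again.

```bash
python3 -m handwheel '[[0,0,-0.005,0],[0,0,-0.01,0],[0,0,-0.02,0],[0,0,-0.035,0],[0,0,-0.03,0],[-0.04,0.003,0,0],[-0.04,0.003,0,0],[-0.04,0.003,0,0],[-0.04,0.003,0,0],[-0.04,0.003,0,0]]'; python3 -m handwheel '[[-0.046,0.001,0,0],[-0.03,0,0,0],[0,0,0,0],[0,0,0,0],[0,0,0,0]]' 0.055
python3 - <<'E'
from h import *
s=r.sense();w=cv2.cvtColor(r.snapshot("wrist"),cv2.COLOR_RGB2BGR);cv2.imwrite("pics/w4.png",w)
np.savez("w4",p=s["tool_pos"],q=s["tcp_rot"])
a=cv2.cvtColor(r.snapshot("scene"),cv2.COLOR_RGB2BGR);cv2.imwrite("pics/s4.png",a)
print(cv2.cvtColor(a,cv2.COLOR_BGR2GRAY)[146:156,300:311])
print(proj(cam("scene"),s["tool_pos"]+[0,0,20]))
s["tool_pos"][2]+=20;print(proj(cam("wrist",s),[576,-138,121]))
h=w.copy();h[:,256:]=0
cv2.imwrite("pics/c4.png",np.hstack([w[100:384,100:420],cv2.resize(a[60:240,180:330],(237,284),interpolation=cv2.INTER_CUBIC)]))
E
```

```text
time: 9.75
tool_pos: [577.8, -93.4, 262.0]
tcp_rot: [-180.0, -0.0, 86.0]
ft_force: [1.3, 0.1, 0.0]
finger_gap: -0.3
grip_force: 0.0
time: 10.25
tool_pos: [573.9, -166.9, 262.0]
tcp_rot: [-180.0, -0.0, 86.0]
ft_force: [1.1, -0.1, 0.4]
finger_gap: 55.3
grip_force: 0.0
[[119 118 116 116 118 118 115 117 118 123 116]
 [119 122 118 120 116 113 116 115 120 118 116]
 [120 114 105 105  99  94 103 107 113 115 120]
 [110  95  88  77  78  83  75  83  95 110 117]
 [ 89  82  79  79  80  79  81  80  80  99 117]
 [ 57  74  80  83  84  81  85  81  81  89 118]
 [ 38  63  84  92  87  90  84  92  82  90 118]
 [ 49  66  82  91  94  96  94  91  79  94 120]
 [ 75  72  83  93  89  94  92  87  74  90 117]
 [ 99  81  84  93  92  94  92  91  81 104 121]]
[209.65216612 122.17518864]
[254.46551002 144.21930773]
```

View pics/c4.png

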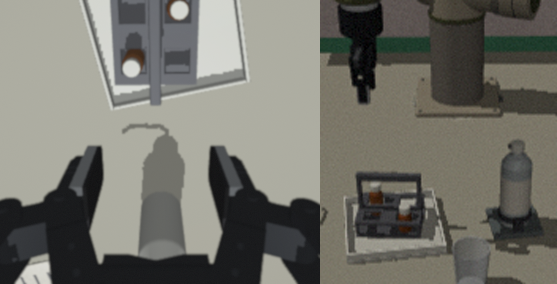

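The view shows the bar aligned near column 255, ending at row ~204, and the cap is back up at its original rows. I'll compute the remaining shifts.

Run:
```python
from h import *
w=np.load("w4.npz");s=dict(tool_pos=w["p"]+[0,0,20],tcp_rot=w["q"]);c=cam("wrist",s)
g=cv2.cvtColor(cv2.imread("pics/w4.png"),cv2.COLOR_BGR2GRAY)
for v in(80,110,140,170,195):print(v,g[v,244:270])
e=g[40:215,255];print("col255",e[:25],e[-25:])
w1=np.load("w1.npz");c1=cam("wrist",dict(tool_pos=w1["p"]+[0,0,20],tcp_rot=w1["q"]))
a=plane(c1,(274.5,32),121);b=plane(c1,(273.8,157),121);print("w1",a,b,(a+b)/2,a-b,np.linalg.norm(a-b))
b=plane(c,(254.5,204),121);a=plane(c,(256.5,120),121);print(a,b)
print(to(576,-137,97,s))
```

```text
80 [138 138 138 136 127 118 115 115 116 116 116 116 116 116 117 119 126 131
 133 135 136 137 143 156 160 154]
110 [ 80  94 106 103  93  98 108 111 111 112 111 112 111 111 107  95  79  74
  85  96  88  74  64  60  66  91]
140 [111 111 112 112 106 101 106 111 113 113 113 113 113 112 109  97  83  87
 105 111 112 111 111 111 111 111]
170 [106  95  94 108 107  98 102 112 114 115 115 115 114 114 111 103  99 109
 113 106  91  88 103 111 112 112]
195 [137 137 136 133 127 114 105 110 116 116 116 115 116 116 114 107  96  93
 102 108 112 119 125 130 137 146]
col255 [112 112 112 112 112 112 113 112 112 114 121 134 136 127 109 104 121 136
 141 141 141 141 141 140 139] [115 116 116 116 115 115 116 117 116 116 116 116 117 117 123 141 164 172
 172 172 172 172 173 173 172]
w1 [580.55279232 -73.47182833 121.        ] [ 573.15507841 -204.69440624  121.        ] [ 576.85393537 -139.08311729  121.        ] [  7.3977139  131.22257791   0.        ] 131.43093671203872
[ 579.86396071 -113.0881932   121.        ] [ 571.27211285 -205.76414839  121.        ]
[2.98881572e+01 1.07786670e-01 1.85066223e+02]
```

```bash
python3 -m handwheel '[[0.029,0,0.0,0],[0,0,0.03,0],[0,0,0.04,0],[0,0,0.04,0],[0,0,0.03,0],[0,0,0.02,0],[0,0,0,0],[0,0,0,0]]'
python3 - <<'E'
from h import *
w=r.snapshot("wrist");a=r.snapshot("scene")
c=np.hstack([w[100:384,100:420],cv2.resize(a[120:230,185:265],(237,284),interpolation=cv2.INTER_CUBIC)])
cv2.imwrite("pics/c5.png",cv2.cvtColor(c,cv2.COLOR_RGB2BGR))
E
```

```text
time: 11.15
tool_pos: [576.0, -138.1, 102.7]
tcp_rot: [-180.0, -0.0, 86.1]
ft_force: [0.1, -0.6, 0.2]
finger_gap: 54.7
grip_force: 0.0
```

View pics/c5.png

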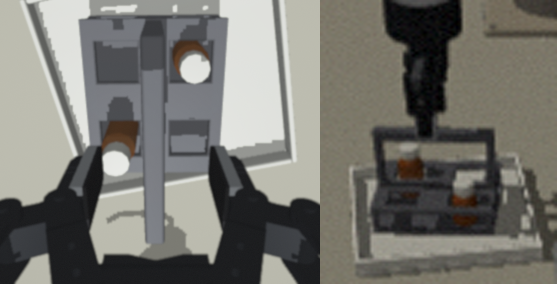

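The bar is centred between the open fingers and the tips are at bar-top height. I descend the rest of the way and close.

```bash
python3 -m handwheel '[[0,0,0.01,0],[0,0,0.01,0],[0,0,0.006,0],[0,0,0,0],[0,0,0,0]]' && python3 -m handwheel '[[0,0,0,0],[0,0,0,0],[0,0,0,0],[0,0,0,0],[0,0,0,0],[0,0,0,0],[0,0,0,0],[0,0,0,0]]' 0 60
```

```text
time: 11.75
tool_pos: [575.6, -138.9, 75.8]
tcp_rot: [-180.0, -0.0, 86.0]
ft_force: [-0.2, 0.6, -0.2]
finger_gap: 54.7
grip_force: 0.0
time: 12.55
tool_pos: [575.9, -139.0, 76.4]
tcp_rot: [-180.0, 0.0, 86.0]
ft_force: [-2.4, 0.1, 2.7]
finger_gap: 11.0
grip_force: 60.4
```

The grip is good: 11 mm gap at 60 N. Now I lift smoothly by 125 mm.

```bash
python3 -m handwheel '[[0,0,-0.003,0],[0,0,-0.006,0],[0,0,-0.01,0],[0,0,-0.012,0],[0,0,-0.012,0],[0,0,-0.012,0],[0,0,-0.012,0],[0,0,-0.012,0],[0,0,-0.012,0],[0,0,-0.012,0]]' && python3 -m handwheel '[[0,0,-0.01,0],[0,0,-0.007,0],[0,0,-0.004,0],[0,0,-0.001,0],[0,0,0,0],[0,0,0,0],[0,0,0,0],[0,0,0,0],[0,0,0,0]]'
python3 - <<'E'
from h import *
w=r.snapshot("wrist");a=r.snapshot("scene")
c=np.hstack([w[100:384,100:420],cv2.resize(a[80:240,170:330],(284,284),interpolation=cv2.INTER_CUBIC)])
cv2.imwrite("pics/c6.png",cv2.cvtColor(c,cv2.COLOR_RGB2BGR))
s=r.sense();print(s["qd"],s["wrist_torque"],s["ft_force"])
E
```

```text
time: 13.55
tool_pos: [575.8, -138.9, 180.3]
tcp_rot: [180.0, 0.0, 86.0]
ft_force: [-0.8, 0.2, -3.5]
finger_gap: 10.8
grip_force: 59.5
time: 14.45
tool_pos: [575.8, -138.9, 201.0]
tcp_rot: [-180.0, -0.0, 86.0]
ft_force: [0.1, 0.5, -3.6]
finger_gap: 10.8
grip_force: 59.5
[ 0.02860345  0.07541393 -0.02967689 -0.15173234  0.00750823 -0.07833437] [0.06008704 0.00833488 0.02829316] [ 0.37542708 -0.38873051 -3.16790108]
```

View pics/c6.png

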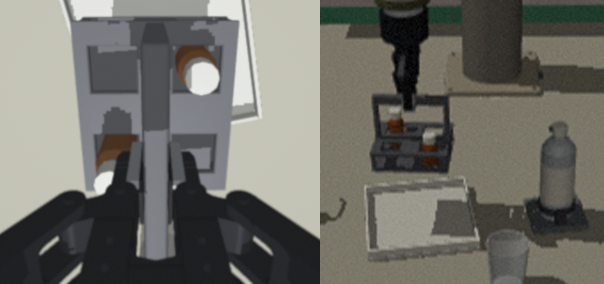

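The rack is clear of the tray with both bottles in it. I'll check how level it is numerically from the bar's upper edge.

Run:
```python
from h import *
S=cam("scene");g=cv2.cvtColor(r.snapshot("scene"),cv2.COLOR_RGB2GRAY).astype(float)
g0=cv2.cvtColor(cv2.imread("pics/scene0.png"),cv2.COLOR_BGR2GRAY).astype(float)
def edge(g,cols,lo,hi):
    o=[]
    for u in cols:
        c=g[lo:hi,u];i=np.argmax(c[:-2]-c[2:]);bg=c[max(i-3,0):i].mean();dk=c[i+2:i+4].min();t=(bg+dk)/2
        j=next((k for k in range(i-1,i+4) if c[k]<t),i);o.append(lo+j-1+(c[j-1]-t)/(c[j-1]-c[j]))
    return np.round(o,1)
L=list(range(202,211,2))+list(range(224,240,2))
print("now",L,edge(g,L,125,140));print("before",edge(g0,range(206,242,3),162,178))
for z,nm in((121,"before"),(246,"now")):print(nm,[proj(S,[576+dy*.06,-138+dy,z]) for dy in(-60,60)])
print(g[128:142,200:244:4].astype(int))
```

```text
now [202, 204, 206, 208, 210, 224, 226, 228, 230, 232, 234, 236, 238] [132.5 132.8 132.5 132.9 132.8 126.1 133.1 132.8 132.8 133.2 133.2 133.3
 133.3]
before [168.8 168.9 169.  168.4 169.2 169.  169.  168.5 169.3 169.3 169.9 169.8]
before [array([203.41339317, 169.54021217]), array([242.41640755, 170.44881865])]
now [array([199.96993916, 133.20900357]), array([240.93693562, 133.99365566])]
[[120 119 115  70   7   1 107 117 119 117 113]
 [116 115 117  92  12   5  87 118 122 118 110]
 [118 119 121 114  14   1  73 117 120 119 116]
 [117 121 118 116  14   8  68 113 120 119 110]
 [107 106 108 105  22  12  67 110 118 120  96]
 [ 77  71  76  77  33   9  66  78  88  93  71]
 [ 53  52  57  57  45  15  52  61  41  41  41]
 [ 41  39  41  45  52   6  40  54  37  37  34]
 [ 36  37  35  38  50   7  35  38  39  34  44]
 [ 44  41  32  35  58   9  38  34  31  33  37]
 [ 42  57  52  45  62  18  43  39  39  36  35]
 [ 40  94  96  92  66  10  63  84  70  67  36]
 [ 45 118 119 138  71   4 103 118 109  98  43]
 [ 49 125 127 155  91  17 112 120 115 121  42]]
```

The bar's edge matches the level prediction to within 0.3 px (well under 1°), at the expected height of about 246 mm true. That puts the underside at about 130 mm. Handing in.

```bash
python3 -c "
from bench import r
print(r.hand_in())"
```

```text
the job is handed in; nothing more can be done
None
```

The nozzle cap was pressed to its stop and sprang back; the rack, with both bottles in it, is now held level and still over the tray, its underside about 13 cm above the bench, and the job is handed in (judge's verdict not shown).

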